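# Lock the pulley on its shaft with a wire lock pin

### The job

Take the red-tabbed wire lock pin out of the wooden rack and push it from above through the cross hole of the square shaft that carries the pulley until its head sits fully home on the shaft, then swing its wire bail over the shaft end and down until it hangs closed below the shaft. Work gently: feel for the hole, never press on the pin or the stand with more than 35 N, and leave the other things where they are; let go at the end.

Things in the scene. Friction and masses are not known exactly. Their poses are not given: they have to be found in the camera images.
- stand: Fixed green and grey stand carrying a pulley (100 mm wide) on a level square steel shaft. Origin on the bench under the shaft's centre line; +x along the shaft to its free end, z up. Base plate 12 mm thick, x -173 to -23 mm, 120 mm wide. Bearing block 60 mm wide, top 107 mm up, x -155 to -125 mm. Pulley rim top 137 mm up, x -98 to -68 mm.
- shaft_top (a point): Point of the stand on the shaft's flat top, mid-width, 100 mm above the stand's origin, axes as the stand's. Shaft 26 x 26 mm. Its round upright cross hole, 11.5 mm, goes right through on the centre line. The shaft's end position is not measured: the hole's centre lies anywhere from 11 mm before to 11 mm beyond this point along x, so feel for it. The free end is 20 mm beyond the hole's centre.
- hub_face (a point): Centre of the hub's outer face, 25 mm before point shaft_top along the shaft; the steel hub is 52 mm wide, top 113 mm above the bench. The shaft is stiff in its bearing and is not moved by pushes under 100 N.
- rack: Fixed wooden rack: a rail 130 (x) x 26 (y) mm, top 60 mm above the bench, on a 10 mm board of 150 x 80 mm; origin under its centre. Two 11.5 mm square holes, 40 mm deep: at x = +35 mm the lock pin, its head resting on the rail's top (tip 24 mm above the bench) with its lips astride the rail; at x = -40 mm a plain clevis pin.
- lockpin: Loose wire lock pin, 0.12 to 0.18 kg, upright in the rack. Origin at its tip's centre, z up. Brass shank 10 mm thick, 36 mm long, its lowest 2 mm tapering to 8.4 mm; then a head 20 (x) x 37 (y) mm, z 36 to 46 mm. Put it in with its +x to the shaft's free end, as the bail stands out to +x and swings over that end. The bail's hinge axis runs along y at z = 41 mm.
- head (a point): Centre of the underside of the pin's head, 36 mm above its tip; it rests on the shaft's flat top when home, the tip then 10 mm below the shaft. Two lips, y = +-14.5 to +-18.5 mm, 20 mm long in x, hang 5.5 mm below it and straddle the shaft's sides with 1.5 mm to spare each, so the pin's x must lie along the shaft.
- tab (a point): Grip point on the red tab that stands on the pin's head, 66 mm above the tip. The tab is 20 (x) x 10 (y) mm, z 46 to 78 mm above the tip: grip it across y, keeping fingertips above the bail's legs.
- bail (a joint): Angle of the wire bail on the pin (rad): 0 = closed, straight down along the shank; 1.57 = level, out to the pin's +x. Range 0 to 1.9; starts at 1.3 to 1.7. The hinge is stiff (0.04 Nm): the bail stays where it is left. A U of 5 mm wire: two legs at y = +-26 mm (wire centres), 48 mm from the hinge axis to the cross bar. Legs pass outside shaft and head and can be pushed beside it.
- bail_bar (a point): Middle of the bail's cross bar (centre of the wire), 48 mm from the hinge axis.
- clevis_pin: Loose plain steel pin 10 mm thick with an 18 mm head, 44 mm long, hanging by its head in the rack's other hole, origin at its foot. Leave it alone.
- bearing: Loose steel bearing ring 62 mm wide, 16 mm high, origin under its centre. Leave it alone.
- can: Loose blue can 66 mm wide, 100 mm high, origin under its centre. Leave it alone.
- bin: Loose open blue plastic bin 150 x 110 x 70 mm high, origin under its centre. Leave it alone.
Mind the look-alikes: they are no part of the job. Leave any blue or purple look-alike of the lockpin alone.

How it is judged:
By the outcome, as a careful person would: the job done as asked, in the order asked, and still so for the second after the job is handed in, with the robot touching nothing.
It also fails if it takes over 72 s, if anything falls off the work surface, if the arm or the gripper's body presses on something with over 40 N, if the wrist force passes 120 N, or if a joint passes its speed limit or range.

### The arm

A 6-joint arm with a two-finger parallel gripper is mounted at the origin on the work surface. World frame = base frame: x ahead of the robot, y to its left, z up, the work surface at z = 0. Lengths are in mm, angles in rad, forces in N, time in s.
With the tool pointing down it reaches from about 275 to 1000 mm from the base axis. Payload 8.4 kg.
Tool frame: the origin (TCP) lies midway between the tips of the shut fingers; the grasp point (between the pads) lies 19 mm behind it; z points along the fingers, y is the direction in which the jaws open and shut (so a half turn about z gives the same grasp; the last joint's range is limited). The gripper opens to 85 mm and grips with 20 to 120 N. Pads are 22 mm wide; open, the fingers measure 114 mm over their backs; the gripper's body (76 mm by 85 mm) begins 54 mm behind the grasp point. The pads swing forward as they close: fully open they stand 13 mm farther back than shut.
Start: joints at [1.174, 0.353, 1.633, -0, 1.155, -0.002], TCP at [240.389, 576.924, 231.281] pointing down, gripper open.
Joint ranges: [-2.63, 2.63], [-0.92, 2.1], [0.06, 2.66], [-1.3, 4.44], [0, 2.69], [-3.02, 3.02]. Speed limits (rad/s): [2.22, 2.22, 2.79, 3.14, 3.14, 3.14].

### API

Orientations are given as [roll, pitch, yaw] about the fixed x, y, z axes, in that order (R = Rz(yaw) Ry(pitch) Rx(roll)).
In Python, from rig import r gives the robot as it stands. The module is installed in compiled form; this text tells all that it offers.
- The arm moves only by the tool drive_tool, never from a script. Its argument "moves" is a list of rows, each a list of 3 entries, a list of its own where there are three numbers: the closure, from 0 (fully open) to 1 (shut), then the shift along the tool's x, y, z in cm, then the turn about the tool's z in degrees. In form: [[claw, [dx, dy, dz], roll], ...]. A call has 1 to 12 rows; each row is the pose to reach, as a shift and turn from the pose measured when the call began, along the tool's axes at that moment; what a row does not reach only later rows make up. A row lasts 1/8 s, in which the tool goes at most 62.5 mm and 10.7 degrees, less where a joint would pass 70% of its speed; a pose out of reach is approached as far as the arm can. A call with a gripper value outside its range is refused whole. The fingers move at their own pace and stop on an object; "grip_force" is the grip in N (left out, the last holds). Time passes only in rows, so rows that repeat a pose let the fingers close. It gives the time, the measured TCP pose, the force and the opening at its end, in the units of the state.
- r.sense(): the state, without advancing time (a new reading comes with each control period).
- r.grab_frame(name): name is "scene" or "top" or "wrist"; returns a dict with "color" (480x640x3 uint8, red, green, blue), "fx", "fy", "cx", "cy" (pixels), "D" ([k1, k2, p1, p2, k3] as OpenCV has them; the pictures are not rectified), "pose" (4x4, takes a point from camera to world coordinates); the wrist camera has in their place "hand_eye" (4x4, takes a point from camera to tool coordinates, whose origin is the TCP and whose axes are the flange's). Camera axes: x right, y up, looking along -z (the intrinsics and any distortion apply to the point x, -y, -z); pixel columns grow to the right and rows downward; lengths in mm; the calibration is good to about 2 mm. A picture is of the moment at which its call begins: read the wrist's pose just before it. There is no depth.
- r.sign_off(): hands the job in, once; it reports no verdict.
Trained networks look in the newest picture that a camera, given by its name, has taken for a name from the list of things; names that differ only in an ending like _2 or _b are one class to them, and where a whole thing is asked for, a point or a joint stands for the part that bears it (a point fixed in the world has none). Each returns a list of dicts, best first, with "score" (0 to 1); they miss things now and then, are a little off and sometimes report something else, mostly with a low value. They report only what shows in the picture. A call takes as long as a camera call. They do not tell look-alikes from the thing itself.
- r.outline_of(thing, camera): "mask" (480x640 bool, what is visible of it) and "at" ([column, row] in pixels, amid what is visible of it).
- r.spot_point(thing, camera): "at" ([column, row] in pixels: a listed point, or the origin of a listed thing).
The state is a dict: "clock": time; "qpos": joint angles; "qvel": joint speeds; "joint_efforts": joint torques, N m; "eef_pos": TCP position; "tcp_rot": TCP orientation; "contact_force": force on the tool from outside, world axes, zero at the start; "wrist_torque": the same for the moment, N m; "opening": opening from 0.0 (shut) to 1.0 (fully open).
Only numpy, scipy, OpenCV 4.12 (cv2) and the standard library are available. Lean on these libraries where they do the work, as an engineer would, in place of code of your own. Each camera call takes 0.05 s, during which the arm holds its last target.

## Working session

There is one attempt and no reset: what is moved stays moved. The work goes in short steps, Python scripts to look and compute and a tool call to move; the robot and the scene stay as the last step left them, time stands still between calls to the robot, and variables do not carry over. Pictures are saved under pics/ and viewed, and the job is handed in when it is done.

Besides the shell and the picture viewer there is one more tool, called after "Request:" as a command line: name --argument value ..., lists and objects as JSON in quotes. drive_tool: Moves the arm, as the interface text tells. Its arguments: {"type":"object","properties":{"moves":{"type":"array"},"grip_force":{"type":"number"}},"required":["moves"]}

```bash
mkdir -p pics; cat > h.py <<'E'
import numpy as np, cv2
from rig import r
def K(f): return np.array([[f['fx'],0,f['cx']],[0,f['fy'],f['cy']],[0,0,1.]])
def rot(rpy):
    from scipy.spatial.transform import Rotation as R
    return R.from_euler('xyz',rpy).as_matrix()
def campose(f,s=None):
    if 'pose' in f: return np.array(f['pose'])
    T=np.eye(4);T[:3,:3]=rot(s['tcp_rot']);T[:3,3]=s['eef_pos'];return T@np.array(f['hand_eye'])
def ray(f,px,P):
    u=cv2.undistortPoints(np.array([[px]],float),K(f),np.array(f['D'],float))[0,0]
    d=P[:3,:3]@np.array([u[0],-u[1],-1.]);return P[:3,3],d/np.linalg.norm(d)
def atz(f,px,P,z):
    o,d=ray(f,px,P);return o+d*(z-o[2])/d[2]
def tri(rays):
    A=np.zeros((3,3));b=np.zeros(3)
    for o,d in rays:
        M=np.eye(3)-np.outer(d,d);A+=M;b+=M@o
    x=np.linalg.solve(A,b);return x,[np.linalg.norm((np.eye(3)-np.outer(d,d))@(x-o)) for o,d in rays]
def proj(f,X,P):
    c=np.linalg.inv(P)@np.append(X,1);p=np.array([c[0],-c[1],-c[2]])
    return cv2.projectPoints(p.reshape(1,1,3),np.zeros(3),np.zeros(3),K(f),np.array(f['D'],float))[0].ravel()
def save(f,n): cv2.imwrite('pics/'+n,cv2.cvtColor(f['color'],cv2.COLOR_RGB2BGR))
E
python3 - <<'E'
from h import *
s=r.sense();print(s)
for c in ['scene','top','wrist']:
    f=r.grab_frame(c);save(f,c+'0.png')
    print(c,np.round(campose(f,s),2).tolist(),f['fx'],f['D'])
    for t in ['stand','shaft_top','hub_face','rack','lockpin','head','tab','bail_bar','clevis_pin']:
        print(t,[(np.round(d['at'],1).tolist(),round(d['score'],2)) for d in r.spot_point(t,c)][:4])
E
```

```text
{'clock': 0.0, 'qpos': array([ 1.17359389e+00,  3.53660633e-01,  1.63414441e+00, -2.45773646e-05,
        1.15521339e+00, -2.36539282e-03]), 'qvel': array([-0.00051224, -0.00050994,  0.00113444,  0.00050016, -0.00079174,
        0.00246596]), 'joint_efforts': array([ 1.96619312e-04, -6.05230665e+01, -3.42079496e+01,  3.13501105e-04,
        8.76655744e-03,  5.91375780e-06]), 'eef_pos': array([240.20958894, 576.4676442 , 230.54949492]), 'tcp_rot': array([-3.14016682e+00,  1.90986079e-05,  2.74676556e+00]), 'contact_force': array([ 0.53404528,  0.53403379, -0.54725517]), 'wrist_torque': array([0.03143742, 0.00853988, 0.06672874]), 'opening': 1.0006997745961368}
scene [[0.42, -0.7, 0.58, 1166.53], [0.91, 0.32, -0.27, -365.84], [-0.0, 0.64, 0.77, 921.84], [0.0, 0.0, 0.0, 1.0]] 553.0743646177176 [-0.17741645  0.          0.          0.          0.        ]
stand [([403.1, 238.0], 0.78)]
shaft_top [([408.9, 204.9], 0.57), ([216.2, 252.0], 0.56), ([415.2, 203.3], 0.28)]
hub_face [([417.0, 203.6], 0.97)]
rack [([237.2, 273.5], 0.61), ([406.8, 203.5], 0.24)]
lockpin [([223.8, 321.6], 0.83), (
[... 769 characters left out ...]
32.2, 318.8], 0.7), ([420.5, 372.1], 0.67), ([464.6, 312.6], 0.63)]
head [([449.6, 257.7], 0.9), ([420.1, 371.0], 0.89), ([491.4, 346.2], 0.87), ([437.1, 314.8], 0.59)]
tab [([453.9, 256.4], 0.88), ([500.3, 345.0], 0.8), ([424.6, 376.6], 0.62), ([438.5, 316.9], 0.55)]
bail_bar [([465.4, 313.0], 0.69), ([440.5, 262.7], 0.62), ([486.4, 344.4], 0.46), ([418.8, 368.2], 0.38)]
clevis_pin [([391.0, 317.6], 0.45)]
wrist [[0.38, -0.88, -0.28, 168.53], [0.92, 0.37, 0.12, 606.88], [-0.0, -0.3, 0.95, 374.59], [0.0, 0.0, 0.0, 1.0]] 416.94194966446736 [-0.01260834  0.          0.          0.          0.        ]
stand []
shaft_top []
hub_face []
rack []
lockpin []
head []
tab []
bail_bar []
clevis_pin []
```

View pics/scene0.png

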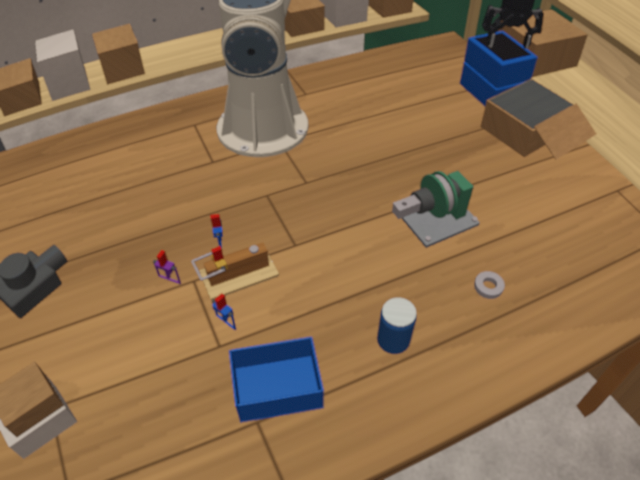

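View pics/top0.png

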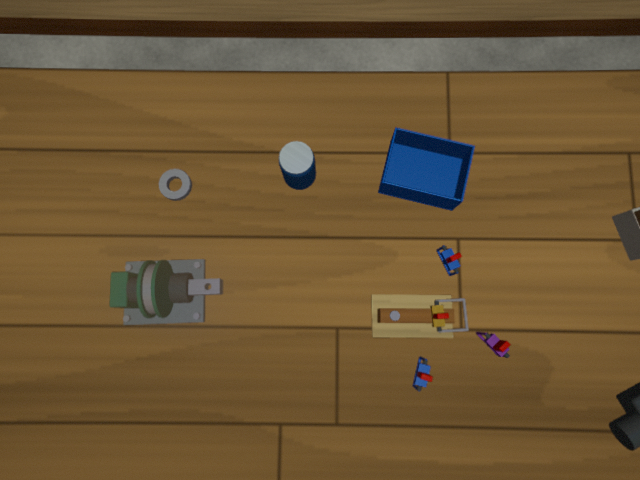

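Scene picture: the red-tabbed candidates are the blue ones at (217,228) and (222,307), the purple one at (165,266), and the brass-headed one in the rack at (217,258). In the top picture these are (450,260), (422,375), (495,345) and (438,316). By the description I choose the one in the rack. I'll check that in a crop.

```bash
python3 - <<'E'
from h import *
fs=r.grab_frame('scene');ft=r.grab_frame('top')
a=cv2.resize(fs['color'][195:345,140:290],(400,400),interpolation=cv2.INTER_CUBIC)
b=cv2.resize(ft['color'][230:400,360:530],(400,400),interpolation=cv2.INTER_CUBIC)
cv2.imwrite('pics/crop1.png',cv2.cvtColor(np.hstack([a,b]),cv2.COLOR_RGB2BGR))
a=cv2.resize(fs['color'][160:260,380:490],(400,400),interpolation=cv2.INTER_CUBIC)
b=cv2.resize(ft['color'][240:340,100:230],(400,400),interpolation=cv2.INTER_CUBIC)
cv2.imwrite('pics/crop2.png',cv2.cvtColor(np.hstack([a,b]),cv2.COLOR_RGB2BGR))
Ps,Pt=campose(fs),campose(ft)
def T(n,p,q):print(n,tri([ray(fs,p,Ps),ray(ft,q,Pt)]))
T('tab',(215.6,250.6),(438.5,316.9));T('head',(218.8,262.9),(437.1,314.8));T('hub',(417,203.6),(190.5,287.2));T('shaft',(408.9,204.9),(202.7,288.3))
T('bar',(198.9,269.7),(465.4,313))
T('rack',(237.2,273.5),(406.3,315.9))
T('stand',(403,238),(217,293))
E
```

```text
tab (array([ 447.54949654, -257.44958809,   92.06936539]), [np.float64(4.195639541980326), np.float64(4.195639541980394)])
head (array([ 452.31576219, -259.96402875,   60.51813175]), [np.float64(1.4332971690268344), np.float64(1.4332971690268224)])
hub (array([494.96741244, 171.93546202,  85.92928214]), [np.float64(0.10809415191114766), np.float64(0.10809415191111776)])
shaft (array([493.46354811, 150.88805836,  89.02063972]), [np.float64(0.9572909921953385), np.float64(0.9572909921951803)])
bar (array([ 457.02048552, -304.73625931,   68.14803789]), [np.float64(1.0748453293118996), np.float64(1.074845329311879)])
rack (array([ 448.0604279 , -221.13151194,   -0.61809926]), [np.float64(6.632495777991372), np.float64(6.632495777991348)])
stand (array([490.94505675, 152.62773958, -20.69712404]), [np.float64(0.3877089631666699), np.float64(0.3877089631666072)])
```

View pics/crop1.png

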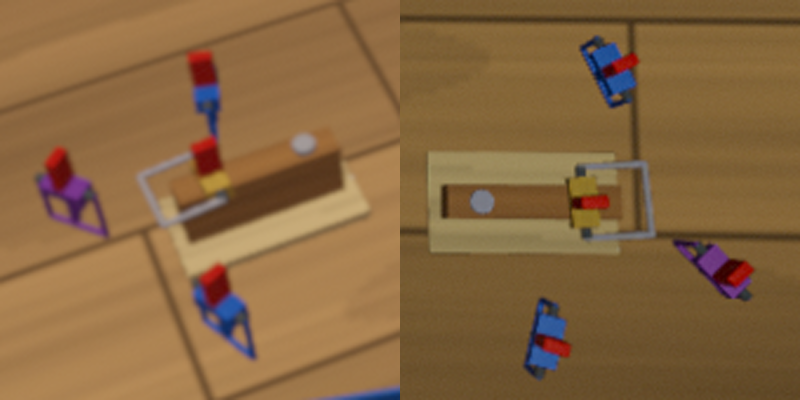

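View pics/crop2.png

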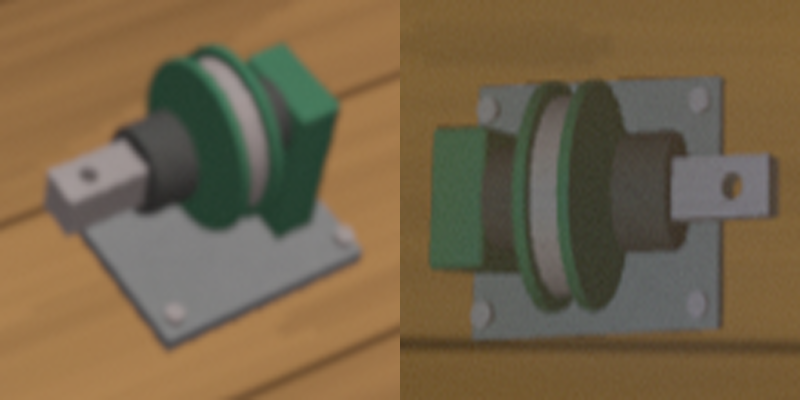

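The crop confirms it: the brass-headed pin with the grey bail is in the rack (top (438,316)), and the blue and purple ones are look-alikes. The cross hole is visible at top (208,286). I'll go look at the stand with the wrist camera.

Request:
drive_tool --moves '[[0.3,[-5,-3.8,0],10],[0.3,[-10,-7.6,0],20],[0.3,[-15,-11.4,0],30],[0.3,[-20,-15.2,0],40],[0.3,[-25,-19,0],50],[0.3,[-30,-22.8,0],60],[0.3,[-35,-26.6,0],67.4],[0.3,[-40.1,-30.5,0],67.4],[0.3,[-40.1,-30.5,0],67.4],[0.3,[-40.1,-30.5,0],67.4],[0.3,[-40.1,-30.5,0],67.4]]'

```text
clock: 2.98
eef_pos: [492.6, 142.2, 231.3]
tcp_rot: [-3.141, -0.0, 1.572]
contact_force: [-0.0, -0.2, 0.1]
opening: 0.7
```

```bash
python3 - <<'E'
from h import *
s=r.sense();print(s['clock'],s['eef_pos'],s['tcp_rot'],s['qpos'],s['contact_force'],s['opening'])
f=r.grab_frame('wrist');save(f,'w1.png')
P=campose(f,s)
for t in ['shaft_top','hub_face']:
    for d in r.spot_point(t,'wrist'): print(t,d['at'],d['score'],atz(f,d['at'],P,100 if t=='shaft_top' else 87))
fs=r.grab_frame('scene');ft=r.grab_frame('top')
print(tri([ray(fs,(404.8,203.75),campose(fs)),ray(ft,(208.2,286.2),campose(ft))]))
E
```

```text
2.975 [492.62817344 142.22962517 231.2546717 ] [-3.14129582e+00 -2.24080530e-04  1.57182984e+00] [2.77948893e-01 1.78228924e-01 1.87013777e+00 3.34035195e-04
 1.09345024e+00 2.76761846e-01] [-0.04763336 -0.21390174  0.12467691] 0.7004062659428976
shaft_top [324.0, 226.2] 0.77 [496.51099538 145.3807299  100.        ]
shaft_top [564.5, 92.0] 0.45 [646.14492773 232.40905305 100.        ]
hub_face [320.0, 185.7] 0.74 [493.75512506 170.98286302  87.        ]
hub_face [319.3, 197.4] 0.31 [493.28807816 162.74100808  87.        ]
(array([496.25388562, 138.06952462, 100.498881  ]), [np.float64(0.5118116037844451), np.float64(0.5118116037845096)])
```

View pics/w1.png

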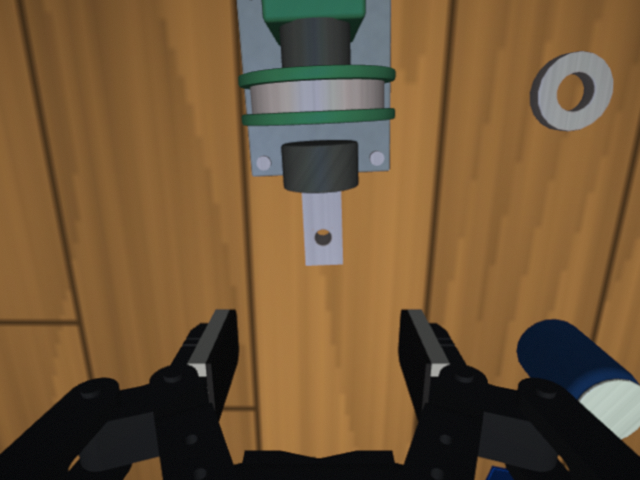

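The wrist picture shows the shaft from (322,193) to (324,265), with the hole at about (323,237). I'll measure it precisely.

```bash
python3 - <<'E'
from h import *
s=r.sense();f=r.grab_frame('wrist');P=campose(f,s)
g=cv2.cvtColor(f['color'],cv2.COLOR_RGB2GRAY).astype(int)
sub=g[225:250,310:337];m=(sub<110).astype(np.uint8)
n,l,st,c=cv2.connectedComponentsWithStats(m);print(st,c+[310,225])
i=1+np.argmax(st[1:,4]);h=c[i]+[310,225];print(h,atz(f,h,P,100))
print(g[237,318:330])
# edges
col=f['color'].astype(int);sat=col.max(2)-col.min(2)
pl=[];pr=[]
for y in range(205,258,3):
    row=np.where((sat[y,285:365]<25)&(g[y,285:365]>100))[0]+285
    pl.append(atz(f,(row.min()-.5,y),P,100));pr.append(atz(f,(row.max()+.5,y),P,100))
pl=np.array(pl);pr=np.array(pr)
for p in (pl,pr): 
    k=np.polyfit(p[:,1],p[:,0],1);print('edge',k,np.polyval(k,h*0+140))
print((pr-pl)[:,0])
col_=[ (y,g[y,323]) for y in range(255,275)];print(col_)
for y in (262,264,265,266): print(y,atz(f,(324,y),P,100))
E
```

```text
[[  0   0  27  25 503]
 [  4   7  17  13 172]] [[323.26043738 236.68787276]
 [322.23837209 237.9127907 ]]
[322.23837209 237.9127907 ] [495.62787972 136.72982477 100.        ]
[59 59 60 61 61 60 60 60 59 59 58 60]
edge [-4.73365964e-02  4.89128280e+02] [482.50115645 482.50115645]
edge [-4.47457506e-02  5.14868775e+02] [508.60437032 508.60437032]
[26.25030961 26.30844374 26.36686956 25.7479842  25.80548656 25.86327952
 25.92136525 25.97974594 26.72369514 26.09742891 26.15670806 26.2162912
 26.27618064 26.33637872 26.3968878  25.76143772 25.82096702 25.88080618]
[(255, np.int64(160)), (256, np.int64(161)), (257, np.int64(160)), (258, np.int64(162)), (259, np.int64(162)), (260, np.int64(162)), (261, np.int64(162)), (262, np.int64(163)), (263, np.int64(161)), (264, np.int64(147)), (265, np.int64(126)), (266, np.int64(120)), (267, np.int64(121)), (268, np.int64(121)), (269, np.int64(121)), (270, np.int64(121)), (271, np.int64(120)), (272, np.int64(121)), (273, np.int64(122)), (274, np.int64(125))]
262 [496.9485568  119.05103805 100.        ]
264 [496.95750484 117.5531697  100.        ]
265 [496.96199024 116.80248155 100.        ]
266 [496.96648325 116.05061998 100.        ]
```

Request:
drive_tool --moves '[[0.3,[-6,-0.6,0],0],[0.3,[-12,-1.2,0],0],[0.3,[-18,-1.8,0],0],[0.3,[-24,-2.4,0],0],[0.3,[-30,-3.0,0],0],[0.3,[-36,-3.6,0],0],[0.3,[-39.7,-4.1,0],0],[0.3,[-39.7,-4.1,0],0],[0.3,[-39.7,-4.1,0],0],[0.3,[-39.7,-4.1,0],0]]'

```text
clock: 4.53
eef_pos: [452.5, -254.1, 231.3]
tcp_rot: [-3.142, -0.0, 1.573]
contact_force: [-0.3, -0.1, -0.2]
opening: 0.7
```

```bash
python3 - <<'E'
from h import *
s=r.sense();print(s['clock'],s['eef_pos'],s['tcp_rot'],s['qpos'],s['contact_force'],s['opening'])
f=r.grab_frame('wrist');save(f,'w2.png')
P=campose(f,s)
for t,z in [('tab',90),('head',60),('bail_bar',65)]:
    for d in r.spot_point(t,'wrist'): print(t,d['at'],d['score'],atz(f,d['at'],P,z))
E
```

```text
4.525 [ 452.52974957 -254.07121524  231.31661637] [-3.14156838e+00 -2.79266354e-04  1.57303724e+00] [-5.14631483e-01  1.88033512e-01  1.85772379e+00  2.59495826e-04
  1.09599446e+00 -5.16991046e-01] [-0.32007199 -0.11791208 -0.23575283] 0.6997865088436591
tab [315.3, 235.1] 0.61 [ 450.43855032 -260.23082484   90.        ]
tab [448.9, 265.6] 0.61 [ 548.13724451 -283.20034076   90.        ]
tab [175.1, 189.7] 0.61 [ 353.56376957 -227.7951382    90.        ]
tab [255.5, 349.5] 0.57 [ 403.73014092 -353.5995366    90.        ]
head [439.5, 255.6] 0.9 [ 549.82483156 -285.92102558   60.        ]
head [317.1, 224.5] 0.76 [ 451.65178056 -260.42625443   60.        ]
head [190.0, 186.8] 0.72 [ 354.79351742 -230.9802389    60.        ]
head [266.3, 332.6] 0.57 [ 408.55667837 -355.75989456   60.        ]
bail_bar [318.7, 282.0] 0.84 [ 453.04226223 -306.91828871   65.        ]
bail_bar [266.6, 311.2] 0.79 [ 410.20217687 -333.04655398   65.        ]
bail_bar [428.0, 238.1] 0.64 [ 537.99498138 -269.78644311   65.        ]
bail_bar [204.3, 177.1] 0.6 [ 367.65219386 -222.83034133   65.        ]
bail_bar [313.9, 230.9] 0.46 [ 449.19615182 -264.21486195   65.        ]
```

View pics/w2.png

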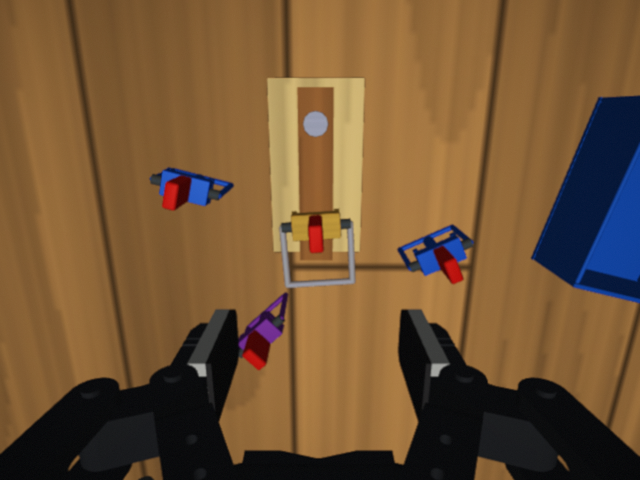

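The wrist picture shows the chosen pin, with the tab at (316,235), the brass head at (317,222) and the bail bar from (288,287) to (354,283). The purple look-alike is at (262,335) and the blue ones at (185,190) and (440,255). I'll measure the centre and yaw.

```bash
python3 - <<'E'
from h import *
s=r.sense();f=r.grab_frame('wrist');P=campose(f,s)
c=f['color'].astype(int)[200:300,270:365]
cv2.imwrite('pics/w2c.png',cv2.cvtColor(cv2.resize(f['color'][195:300,265:370],(630,630),interpolation=cv2.INTER_CUBIC),cv2.COLOR_RGB2BGR))
R,G,B=c[...,0],c[...,1],c[...,2]
red=(R>100)&(G<60)&(B<60)
for y in range(0,100):
    w=np.where(red[y])[0]
    if len(w)>3: print(y+200,w.min()+270,w.max()+270,end=' | ')
print()
yel=(R>110)&(G>80)&(B<70)&(R-B>70)
br=(abs(R-G)<25)&(abs(G-B)<30)&(R>90)
for y in range(0,100,2):
    w=np.where(br[y])[0]
    if len(w): print(y+200,w.min()+270,w.max()+270,len(w),end=' | ')
for p in [(288,287),(354,283)]: print(atz(f,p,P,65))
for p in [(298,87),(300,258),(333,87),(332,258)]: print(atz(f,p,P,60))
E
```

```text
225 308 321 | 226 308 321 | 227 308 321 | 228 308 321 | 229 308 321 | 230 308 321 | 231 308 321 | 232 309 322 | 233 309 322 | 234 309 322 | 235 309 322 | 236 309 322 | 237 309 322 | 238 309 322 | 239 309 322 | 240 309 322 | 241 309 323 | 242 309 323 | 243 309 323 | 244 309 323 | 245 309 323 | 246 309 323 | 247 309 323 | 248 309 323 | 249 309 323 | 250 310 322 | 251 311 321 | 
218 342 349 5 | 220 350 351 2 | 222 351 352 2 | 224 351 352 2 | 226 279 352 4 | 228 279 352 9 | 230 279 352 9 | 232 280 352 12 | 234 280 352 12 | 236 280 353 12 | 238 280 353 12 | 240 280 353 13 | 242 281 353 12 | 244 281 353 12 | 246 281 353 12 | 248 281 353 12 | 250 281 353 13 | 252 282 353 13 | 254 282 353 13 | 256 282 353 13 | 258 282 353 13 | 260 282 353 13 | 262 283 354 13 | 264 283 354 13 | 266 283 354 13 | 268 283 355 14 | 270 283 354 13 | 272 284 354 12 | 274 284 354 12 | 276 284 354 12 | 278 284 354 27 | 280 284 354 60 | 282 285 353 69 | 284 285 334 49 | 286 286 297 12 | [ 428.3080251  -311.87398532   65.        ]
[ 481.54239272 -308.24733283   65.        ]
[ 437.97985187 -159.97783332   60.        ]
[ 438.04767817 -288.76741703   60.        ]
[ 462.83331557 -159.91723512   60.        ]
[ 463.73036361 -288.70421409   60.        ]
```

View pics/w2c.png

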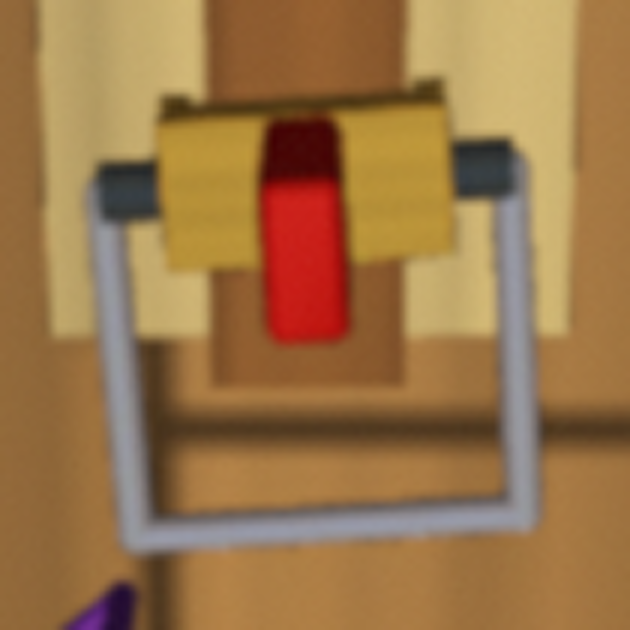

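```bash
python3 - <<'E'
from h import *
s=r.sense();f=r.grab_frame('wrist');P=campose(f,s)
for p in [(315,225),(315.7,238.5),(316.5,251.7)]: print(atz(f,p,P,102))
# head top centre: corners crop (158,120),(445,105),(455,255),(168,270)
for p in [(158,120),(445,105),(455,250),(168,270)]: print(atz(f,(265+p[0]/6,195+p[1]/6),P,70))
E
```

```text
[ 450.29715893 -250.18985499  102.        ]
[ 450.77716909 -259.75939213  102.        ]
[ 451.33608454 -269.30774936  102.        ]
[ 432.27132472 -251.05108804   70.        ]
[ 468.21565813 -249.04296737   70.        ]
[ 469.82237268 -267.97383773   70.        ]
[ 433.21158902 -270.72269835   70.        ]
```

Request:
drive_tool --moves '[[0.5,[-0.56,-0.17,4],-3],[0.6,[-0.56,-0.17,9],-3],[0.6,[-0.56,-0.17,13],-3],[0.6,[-0.56,-0.17,15.8],-3],[0.6,[-0.56,-0.17,15.8],-3],[0.6,[-0.56,-0.17,15.8],-3]]' --grip_force 60

```text
clock: 5.58
eef_pos: [451.2, -260.6, 74.2]
tcp_rot: [3.141, 0.0, 1.625]
contact_force: [0.7, -0.6, 0.3]
opening: 0.397
```

```bash
python3 - <<'E'
from h import *
s=r.sense();print(s['clock'],s['eef_pos'],s['tcp_rot'],s['contact_force'],s['opening'])
f=r.grab_frame('wrist');save(f,'w3.png')
E
```

```text
5.575 [ 451.20658107 -260.55250955   74.2265326 ] [3.14106740e+00 3.13376883e-04 1.62496488e+00] [ 0.66723286 -0.59027673  0.25058818] 0.3966144706969078
```

View pics/w3.png

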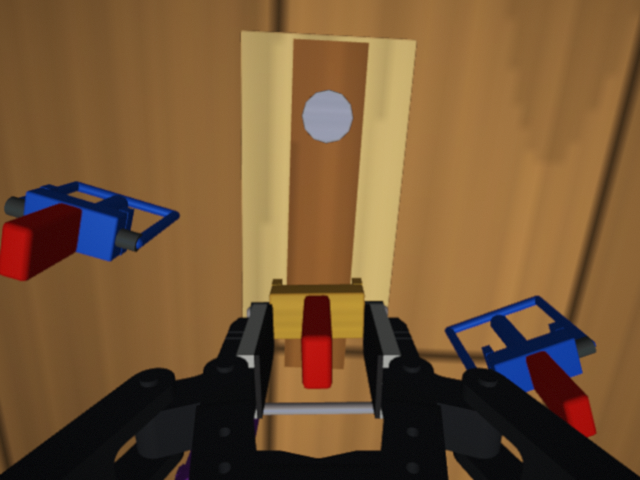

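The tab lies centred between the pads at (317,340). I'll close on it.

Request:
drive_tool --moves '[[0.8,[0,0,0],0],[1,[0,0,0],0],[1,[0,0,0],0],[1,[0,0,0],0],[1,[0,0,0],0]]' --grip_force 60

```text
clock: 6.25
eef_pos: [451.9, -261.0, 75.7]
tcp_rot: [3.139, 0.002, 1.625]
contact_force: [-0.9, 1.0, 7.6]
opening: 0.105
```

Request:
drive_tool --moves '[[1,[0,0,-1],0],[1,[0,0,-2.5],0],[1,[0,0,-4.5],0],[1,[0,0,-7],0],[1,[0,0,-10.5],0],[1,[0,0,-11],0],[1,[0,0,-11],0]]'

```text
clock: 7.12
eef_pos: [451.6, -260.8, 186.1]
tcp_rot: [3.138, 0.002, 1.625]
contact_force: [-0.7, 0.4, -1.7]
opening: 0.107
```

```bash
python3 - <<'E'
from h import *
s=r.sense();print(s['clock'],s['eef_pos'],s['tcp_rot'],s['contact_force'],s['wrist_torque'],s['opening'])
f=r.grab_frame('wrist');save(f,'w4.png');f=r.grab_frame('scene');cv2.imwrite('pics/s4.png',cv2.cvtColor(cv2.resize(f['color'][150:330,120:340],(733,600)),cv2.COLOR_RGB2BGR))
E
```

```text
7.125 [ 451.62472539 -260.80802367  186.13582447] [3.13831404e+00 2.13424107e-03 1.62494289e+00] [-0.74889376  0.43516876 -1.65367081] [ 0.01315749  0.02509426 -0.03092566] 0.10674397714549685
```

View pics/w4.png

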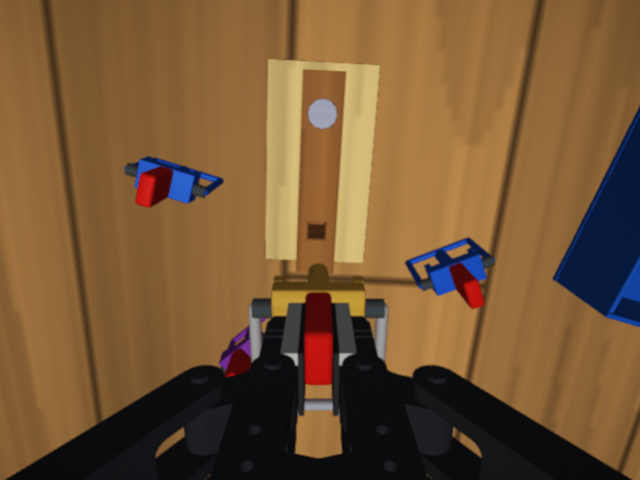

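View pics/s4.png

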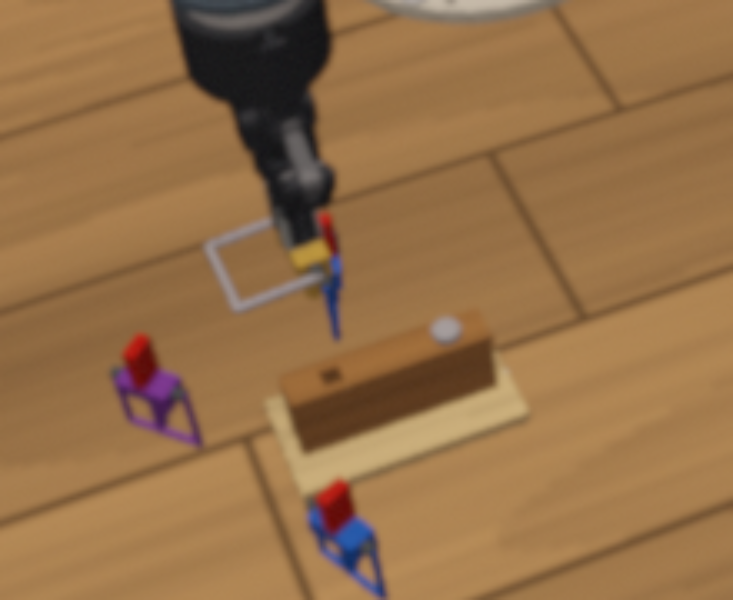

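Both views show the pin held upright by its tab (wrist (318,340)), with the bail level. The rack hole is empty at (316,231) and the rest is undisturbed. I'll measure the pin's offset in the hand.

```bash
python3 - <<'E'
from h import *
s=r.sense();f=r.grab_frame('wrist');P=np.array(f['hand_eye'])
cv2.imwrite('pics/w4c.png',cv2.cvtColor(cv2.resize(f['color'][255:415,240:400],(600,600),interpolation=cv2.INTER_CUBIC),cv2.COLOR_RGB2BGR))
def at(p,h): # tool-frame z (down) = h
    o,d=ray(f,p,P);return np.round(o+d*(h-o[2])/d[2],1)
c=f['color'].astype(int);R,G,B=c[...,0],c[...,1],c[...,2]
red=(R>60)&(G<45)&(B<45)
for y in range(286,396,5):
    w=np.where(red[y,270:370])[0]
    if len(w): print(y,w.min()+270,w.max()+270,R[y,317],at((w.mean()+270,y),-26))
# head top plane z=46 -> tool h = 51.7-46=5.7
for p in [(274,281),(363,281),(272,315),(363,315),(317.5,279)]: print(p,at(p,5.7))
# tip bottom h=51.7
for p in [(309,272),(327,272),(318,264)]: print(p,at(p,51.7))
E
```

```text
296 307 329 73 [ 23.5  -0.1 -26. ]
301 306 330 72 [ 21.8  -0.1 -26. ]
306 307 329 73 [ 20.1  -0.1 -26. ]
311 307 330 74 [ 18.4   0.  -26. ]
316 306 330 75 [ 16.6  -0.1 -26. ]
321 306 330 74 [ 14.9  -0.1 -26. ]
326 306 330 74 [ 13.1  -0.1 -26. ]
331 305 331 91 [ 11.3  -0.1 -26. ]
336 304 332 172 [  9.5  -0.1 -26. ]
341 304 332 196 [  7.7  -0.1 -26. ]
346 304 332 194 [  5.9  -0.1 -26. ]
351 304 332 193 [  4.   -0.1 -26. ]
356 304 332 192 [  2.2  -0.1 -26. ]
361 304 332 192 [  0.3  -0.1 -26. ]
366 304 332 190 [ -1.6  -0.1 -26. ]
371 304 332 190 [ -3.5  -0.1 -26. ]
376 304 332 188 [ -5.4  -0.1 -26. ]
381 304 332 186 [ -7.4  -0.1 -26. ]
(274, 281) [ 15.2 -17.2   5.7]
(363, 281) [15.3 17.3  5.7]
(272, 315) [  0.6 -18.5   5.7]
(363, 315) [ 0.6 17.8  5.7]
(317.5, 279) [16.1 -0.3  5.7]
(309, 272) [ 0.9 -4.7 51.7]
(327, 272) [ 0.9  4.4 51.7]
(318, 264) [ 5.2 -0.1 51.7]
```

View pics/w4c.png

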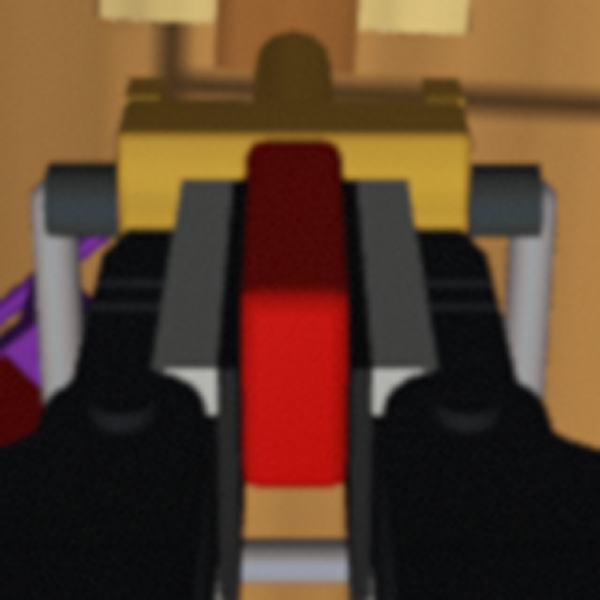

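Request:
drive_tool --moves '[[1,[3,0.5,0],0],[1,[8,1.33,0],0],[1,[13,2.16,0],0],[1,[18,3.0,0],0],[1,[23,3.83,0],0],[1,[28,4.66,0],0],[1,[33,5.5,0],0.5],[1,[37,6.15,0],0.5],[1,[39.4,6.55,0.5],0.5],[1,[39.4,6.55,1.5],0.5],[1,[39.4,6.55,1.5],0.5],[1,[39.4,6.55,1.5],0.5]]'

```text
clock: 8.78
eef_pos: [494.8, 135.6, 169.2]
tcp_rot: [3.142, 0.001, 1.615]
contact_force: [0.8, 0.1, -0.6]
opening: 0.103
```

```bash
python3 - <<'E'
from h import *
s=r.sense();print(s['clock'],s['eef_pos'],s['tcp_rot'],s['contact_force'],s['wrist_torque'],s['opening'])
f=r.grab_frame('wrist');save(f,'w5.png')
cv2.imwrite('pics/w5c.png',cv2.cvtColor(cv2.resize(f['color'][180:340,240:400],(600,600),interpolation=cv2.INTER_CUBIC),cv2.COLOR_RGB2BGR))
P=campose(f,s)
print(proj(f,[495.7,137,100],P))
E
```

```text
8.775 [494.77562681 135.59550016 169.20933748] [3.14158853e+00 9.58822908e-04 1.61525529e+00] [ 0.7979018   0.08310178 -0.61069778] [0.01374356 0.01410553 0.05151741] 0.10250056333136162
[320.08020637 259.21613699]
```

View pics/w5c.png

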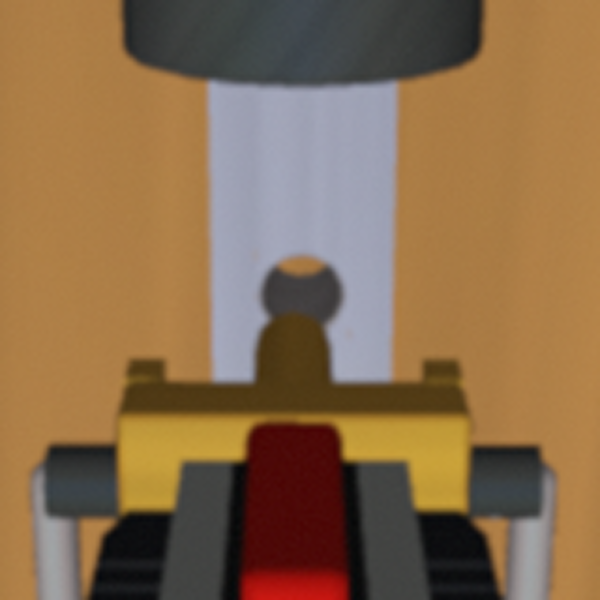

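The hole (crop (302,296), image (320.5,259)) lies about 1 mm to the right of the shank axis. I'll correct for that and come down to just above the shaft.

Request:
drive_tool --moves '[[1,[0.05,0.1,0.5],-0.1],[1,[0.05,0.1,1.0],-0.1],[1,[0.05,0.1,1.4],-0.1],[1,[0.05,0.1,1.4],-0.1],[1,[0.05,0.1,1.4],-0.1]]'

```text
clock: 9.45
eef_pos: [496.1, 136.3, 155.5]
tcp_rot: [3.141, 0.001, 1.617]
contact_force: [0.2, -0.5, -1.5]
opening: 0.102
```

```bash
cat > look.py <<'E'
from h import *
import sys
s=r.sense();print(s['clock'],s['eef_pos'],s['tcp_rot'],s['contact_force'],s['wrist_torque'],s['opening'])
f=r.grab_frame('wrist')
cv2.imwrite('pics/'+sys.argv[1],cv2.cvtColor(cv2.resize(f['color'][180:340,240:400],(600,600),interpolation=cv2.INTER_CUBIC),cv2.COLOR_RGB2BGR))
P=campose(f,s)
print((proj(f,[495.7,137,100],P)-[240,180])*3.75)
E
python3 look.py w6.png
```

```text
9.45 [496.05353203 136.26376688 155.54087836] [3.14087562e+00 7.68235624e-04 1.61694190e+00] [ 0.2313648  -0.54441236 -1.51803318] [-0.00192264  0.01614123 -0.02652507] 0.10246569116880758
[290.88352958 335.2534922 ]
```

View pics/w6.png

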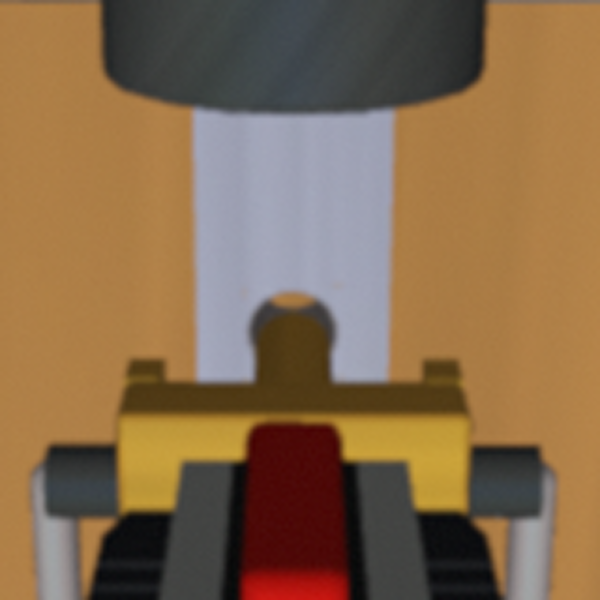

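Laterally aligned: the shank is at column 293 and the hole runs from 250 to 335. I'll go down slowly and feel for it.

Request:
drive_tool --moves '[[1,[-0.03,-0.02,0.15],0],[1,[-0.03,-0.02,0.3],0],[1,[-0.03,-0.02,0.45],0],[1,[-0.03,-0.02,0.55],0],[1,[-0.03,-0.02,0.55],0]]'

```text
clock: 10.12
eef_pos: [495.9, 135.9, 150.0]
tcp_rot: [3.141, 0.001, 1.617]
contact_force: [-0.1, 0.6, -1.1]
opening: 0.101
```

Request:
drive_tool --moves '[[1,[0,0,0.1],0],[1,[0,0,0.2],0],[1,[0,0,0.3],0],[1,[0,0,0.4],0],[1,[0,0,0.4],0]]'

```text
clock: 10.75
eef_pos: [495.8, 135.9, 145.9]
tcp_rot: [3.141, 0.001, 1.617]
contact_force: [0.4, 0.2, -1.2]
opening: 0.105
```

```bash
python3 look.py w7.png
```

```text
10.75 [495.83196457 135.9208807  145.93462268] [3.14102841e+00 7.78056508e-04 1.61685577e+00] [ 0.36395862  0.17526456 -1.17998167] [-0.00078385 -0.02016367  0.00240542] 0.1054935183114106
[292.71099249 359.4848987 ]
```

View pics/w7.png

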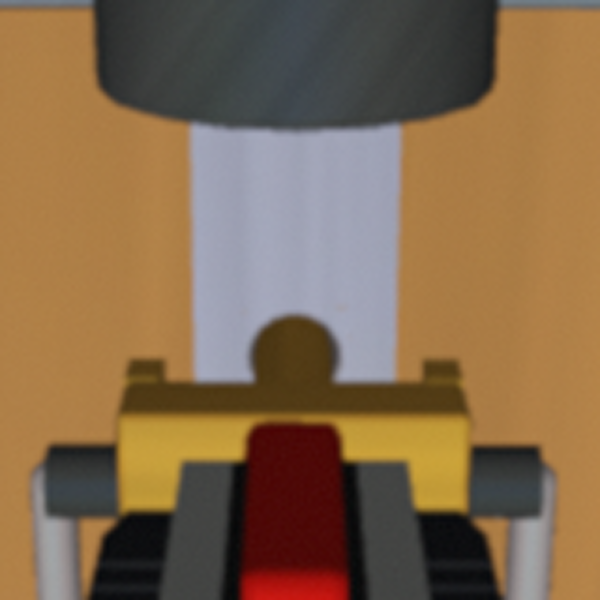

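The shank has entered the hole at crop (295,350) with no resistance. I'll continue down, watching the force.

Request:
drive_tool --moves '[[1,[0,0,0.2],0],[1,[0,0,0.45],0],[1,[0,0,0.7],0],[1,[0,0,0.95],0],[1,[0,0,1.2],0],[1,[0,0,1.2],0]]'

```text
clock: 11.55
eef_pos: [495.7, 135.9, 133.7]
tcp_rot: [3.141, 0.001, 1.617]
contact_force: [0.5, 0.5, -0.9]
opening: 0.103
```

Request:
drive_tool --moves '[[1,[0,0,0.25],0],[1,[0,0,0.5],0],[1,[0,0,0.75],0],[1,[0,0,1.0],0],[1,[0,0,1.15],0],[1,[0,0,1.3],0],[1,[0,0,1.4],0],[1,[0,0,1.4],0]]'

```text
clock: 12.55
eef_pos: [495.7, 135.9, 119.7]
tcp_rot: [3.141, 0.001, 1.617]
contact_force: [-0.1, -1.4, -0.8]
opening: 0.105
```

```bash
python3 look.py w8.png
```

```text
12.55 [495.7137085  135.87592559 119.66674933] [3.14147307e+00 8.61558450e-04 1.61686948e+00] [-0.07637622 -1.44501874 -0.8050105 ] [ 0.00295134 -0.00642744  0.03508119] 0.10479273366247718
[293.92892173 445.43637167]
```

View pics/w8.png

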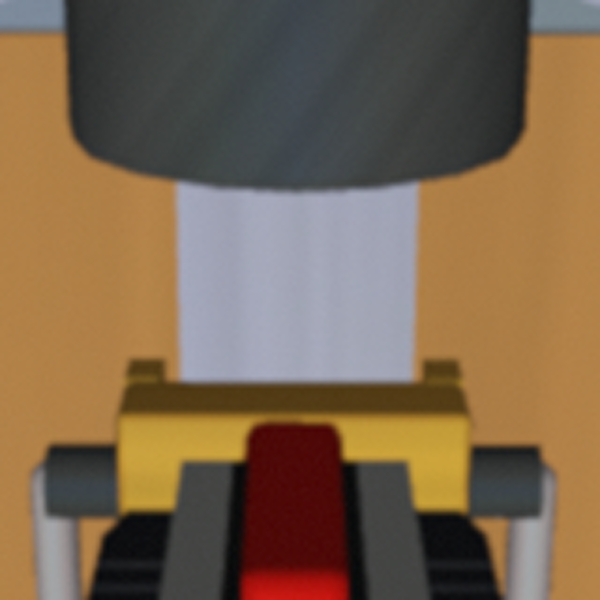

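The head is square to the shaft, with a lip on each side. I'll go the last few millimetres until contact.

Request:
drive_tool --moves '[[1,[0,0,0.1],0],[1,[0,0,0.2],0],[1,[0,0,0.3],0],[1,[0,0,0.35],0],[1,[0,0,0.35],0]]'

```text
clock: 13.22
eef_pos: [495.7, 135.9, 116.2]
tcp_rot: [3.142, 0.001, 1.617]
contact_force: [0.6, -0.7, -2.5]
opening: 0.106
```

Request:
drive_tool --moves '[[1,[0,0,0.05],0],[1,[0,0,0.1],0],[1,[0,0,0.1],0]]'

```text
clock: 13.6
eef_pos: [495.7, 135.9, 115.8]
tcp_rot: [3.141, 0.001, 1.617]
contact_force: [-2.5, -0.1, 6.0]
opening: 0.104
```

Request:
drive_tool --moves '[[1,[0,0,0.05],0],[1,[0,0,0.08],0],[1,[0,0,0.08],0]]'

```text
clock: 13.98
eef_pos: [495.8, 135.9, 115.8]
tcp_rot: [3.141, 0.001, 1.617]
contact_force: [-3.6, -1.8, 8.7]
opening: 0.106
```

```bash
python3 look.py w9.png; python3 - <<'E'
from h import *
f=r.grab_frame('scene');cv2.imwrite('pics/s9.png',cv2.cvtColor(cv2.resize(f['color'][140:260,340:500],(800,600),interpolation=cv2.INTER_CUBIC),cv2.COLOR_RGB2BGR))
E
```

```text
13.975 [495.78761495 135.93779137 115.75036684] [3.14114545e+00 7.76710105e-04 1.61691767e+00] [-3.58142342 -1.80160613  8.69182019] [-0.17610708  0.61259081 -0.02097805] 0.10562143644372793
[293.22002322 460.88345608]
```

View pics/w9.png

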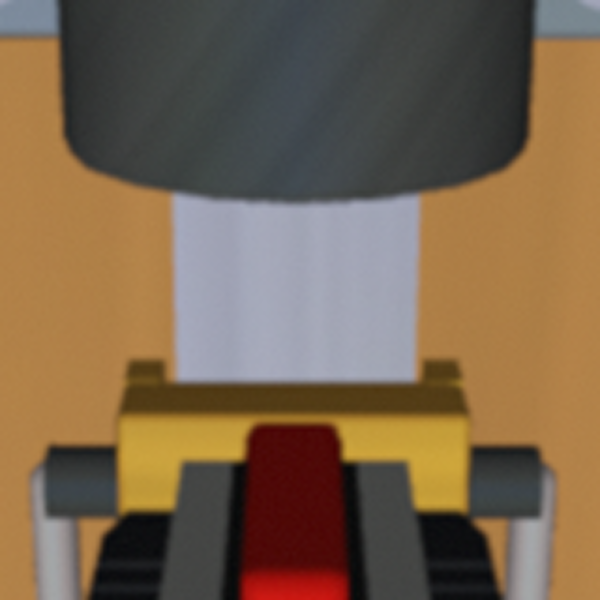

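View pics/s9.png

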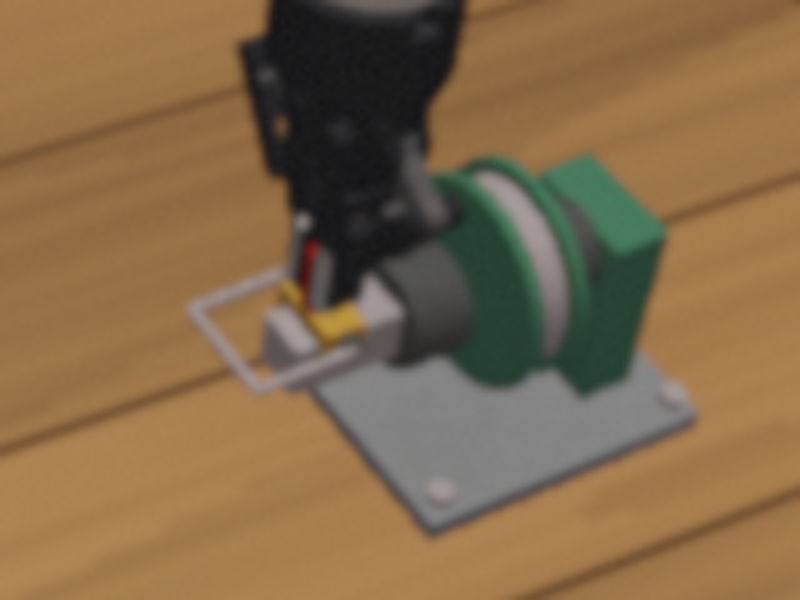

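The head sits home: the height matches the plan (115.8), the upward force is 8.7 N and stiff, and the scene crop shows the brass head on the shaft at (335,325) with the bail level. I'll release and back off.

Request:
drive_tool --moves '[[0.9,[0,0,0],0],[0.7,[0,0,0],0],[0.5,[0,0,-0.3],0],[0.46,[0,0,-1],0],[0.46,[0,0,-2],0],[0.46,[-1.5,0,-3],0],[0.46,[-4,0,-3],0],[0.46,[-5.5,0,-3],0],[0.46,[-5.5,0,-3],0]]'

```text
clock: 15.2
eef_pos: [498.3, 79.9, 146.0]
tcp_rot: [3.141, 0.001, 1.615]
contact_force: [-0.1, -0.9, -0.1]
opening: 0.541
```

```bash
python3 - <<'E'
from h import *
s=r.sense();print(s['clock'],s['eef_pos'],s['tcp_rot'],s['contact_force'],s['opening'])
f=r.grab_frame('wrist');save(f,'w10.png');P=campose(f,s)
for d in r.spot_point('bail_bar','wrist'): print(d,atz(f,d['at'],P,105))
f=r.grab_frame('scene');cv2.imwrite('pics/s10.png',cv2.cvtColor(cv2.resize(f['color'][140:260,340:500],(800,600),interpolation=cv2.INTER_CUBIC),cv2.COLOR_RGB2BGR))
E
```

```text
15.2 [498.34086546  79.88935833 146.03977393] [3.14104756e+00 7.95334255e-04 1.61492895e+00] [-0.13864186 -0.93879004 -0.0766303 ] 0.5411842117143875
{'at': [316.5, 263.2], 'score': 0.88} [497.09745403  89.35338959 105.        ]
{'at': [317.7, 137.8], 'score': 0.65} [495.11430184 146.90696105 105.        ]
```

View pics/w10.png

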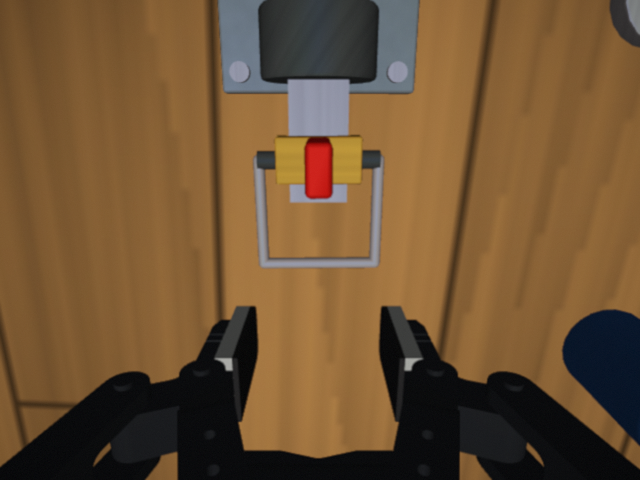

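View pics/s10.png

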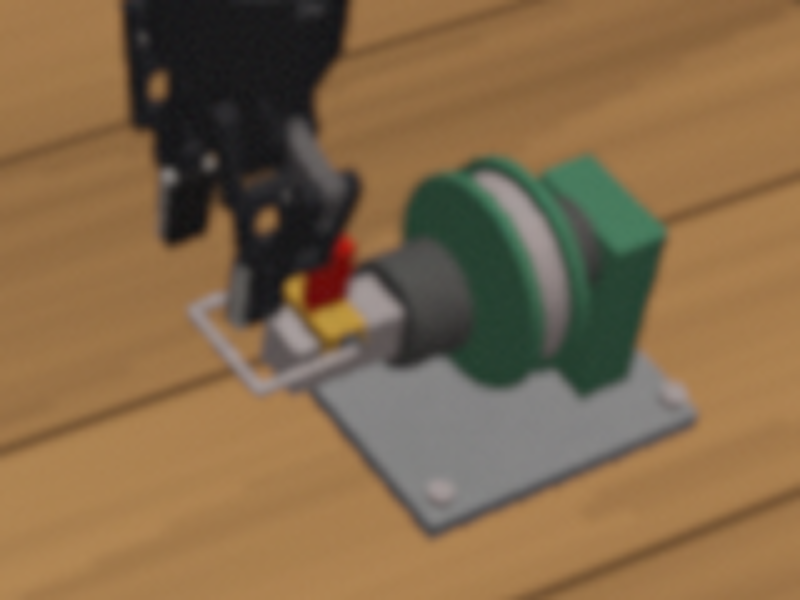

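The pin stands home and free: tab (318,170), head on the shaft. The bail is level, with its bar at (318,263), 48 mm out from the pin, and the fingers straddle its legs. I'll push the legs down from above, gently.

Request:
drive_tool --moves '[[0.46,[1.2,0,1],0],[0.46,[1.2,0,2],0],[0.46,[1.2,0,3],0],[0.46,[1.2,0,3.8],0],[0.46,[1.2,0,4.5],0],[0.46,[1.2,0,4.5],0]]'

```text
clock: 16.1
eef_pos: [497.5, 93.1, 100.3]
tcp_rot: [-3.141, 0.001, 1.616]
contact_force: [0.0, 0.6, 0.0]
opening: 0.536
```

Request:
drive_tool --moves '[[0.46,[0,0,0.5],0],[0.46,[0,0,1.0],0],[0.46,[0,0,1.5],0],[0.46,[0,0,2.0],0],[0.46,[0,0,2.2],0],[0.46,[0,0,2.2],0]]'

```text
clock: 16.85
eef_pos: [497.3, 93.0, 78.0]
tcp_rot: [-3.141, 0.001, 1.616]
contact_force: [-0.2, 0.7, 0.1]
opening: 0.541
```

```bash
cat > look2.py <<'E'
from h import *
import sys
s=r.sense();print(s['clock'],s['eef_pos'],s['tcp_rot'],s['contact_force'],s['opening'])
f=r.grab_frame('wrist');a=cv2.resize(f['color'][0:480,80:560],(400,400))
f=r.grab_frame('scene');b=cv2.resize(f['color'][150:250,370:470],(400,400),interpolation=cv2.INTER_CUBIC)
cv2.imwrite('pics/'+sys.argv[1],cv2.cvtColor(np.hstack([a,b]),cv2.COLOR_RGB2BGR))
E
python3 look2.py c11.png
```

```text
16.85 [497.33110213  92.99510448  78.03932749] [-3.14059729e+00  7.89235285e-04  1.61649314e+00] [-0.22630899  0.66088499  0.10370078] 0.54064323637942
```

View pics/c11.png

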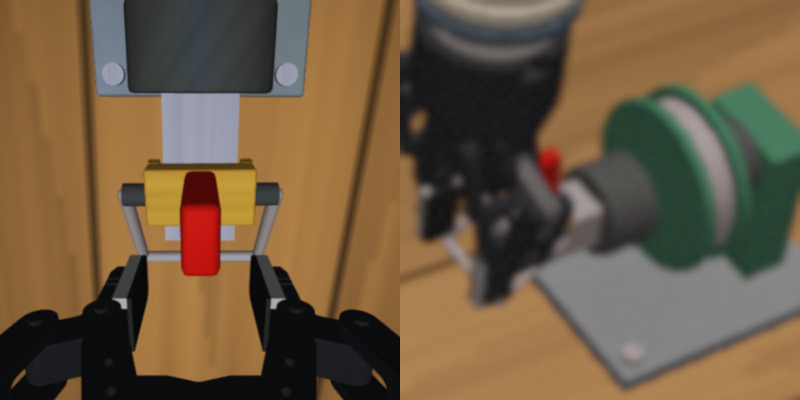

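The bail has swung partly down, with its bar at left-crop (200,256) ahead of the fingertips. I'll push inward beside the shaft.

Request:
drive_tool --moves '[[0.46,[0.5,0,0],0],[0.46,[1.0,0,0],0],[0.46,[1.5,0,0],0],[0.46,[2.0,0,0],0],[0.46,[2.2,0,0],0],[0.46,[2.2,0,0],0]]'

```text
clock: 17.7
eef_pos: [496.4, 115.2, 78.2]
tcp_rot: [-3.141, 0.001, 1.617]
contact_force: [-0.0, -1.0, -0.8]
opening: 0.536
```

```bash
python3 look2.py c12.png
```

```text
17.7 [496.36881856 115.19640402  78.1692679 ] [-3.14080935e+00  6.60263962e-04  1.61667219e+00] [-0.00975908 -0.97226481 -0.79437466] 0.5359173345197822
```

View pics/c12.png

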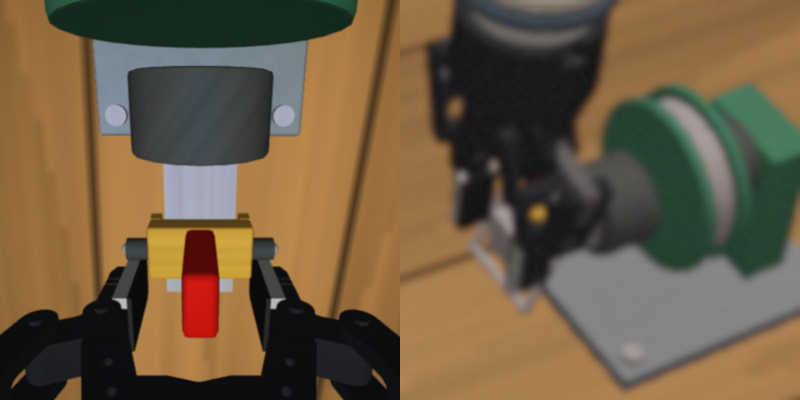

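Request:
drive_tool --moves '[[0.46,[0.2,0,0],0],[0.46,[0.4,0,0],0],[0.46,[0.5,0,0],0],[0.46,[0.5,0,0],0]]'

```text
clock: 18.3
eef_pos: [496.2, 120.2, 78.2]
tcp_rot: [-3.141, 0.001, 1.616]
contact_force: [-1.2, -1.2, -1.2]
opening: 0.541
```

Request:
drive_tool --moves '[[0.46,[0.1,0,0],0],[0.46,[0.2,0,0],0],[0.46,[0.2,0,0],0]]'

```text
clock: 18.68
eef_pos: [496.1, 122.2, 78.2]
tcp_rot: [-3.141, 0.001, 1.617]
contact_force: [-0.1, -1.7, -0.4]
opening: 0.541
```

```bash
python3 look2.py c13.png
```

```text
18.675 [496.0562324  122.23520241  78.17512324] [-3.14081762e+00  5.11000743e-04  1.61654462e+00] [-0.06258598 -1.70945141 -0.37989479] 0.5408447195114575
```

View pics/c13.png

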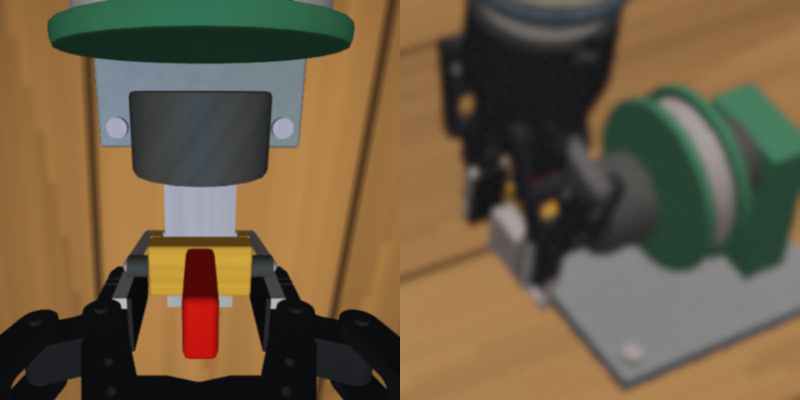

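Request:
drive_tool --moves '[[0.46,[0.1,0,0],0],[0.46,[0.15,0,0],0],[0.46,[0.15,0,0],0]]'

```text
clock: 19.15
eef_pos: [496.0, 123.7, 78.2]
tcp_rot: [-3.141, 0.0, 1.617]
contact_force: [-0.6, -1.9, -1.5]
opening: 0.539
```

Request:
drive_tool --moves '[[0.46,[0.1,0,0],0],[0.46,[0.15,0,0],0],[0.46,[0.15,0,0],0]]'

```text
clock: 19.52
eef_pos: [495.9, 125.3, 78.1]
tcp_rot: [-3.141, 0.0, 1.617]
contact_force: [-0.1, -2.1, -2.4]
opening: 0.542
```

```bash
python3 - <<'E'
from h import *
s=r.sense();print(s['contact_force'],s['eef_pos'])
f=r.grab_frame('wrist');cv2.imwrite('pics/w14.png',cv2.cvtColor(cv2.resize(f['color'][230:410,200:440],(800,600),interpolation=cv2.INTER_CUBIC),cv2.COLOR_RGB2BGR))
E
```

```text
[-0.08799419 -2.07878506 -2.39363823] [495.85804192 125.25053649  78.13065691]
```

View pics/w14.png

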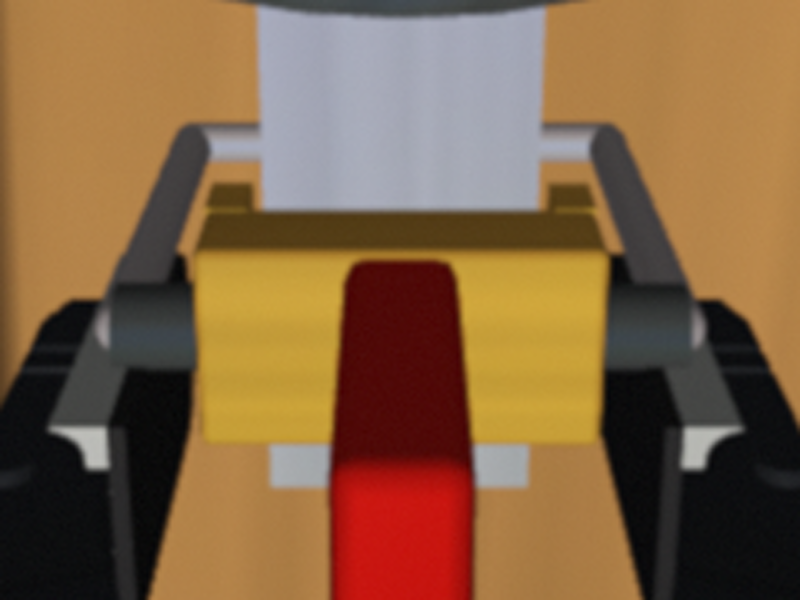

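The bar is now below the shaft, at crop (235,142) and (565,142). I'll estimate the bail angle.

```bash
cat > ang.py <<'E'
from h import *
import sys
s=r.sense();f=r.grab_frame('wrist');P=campose(f,s)
d=np.array([.046,-1,0]);d/=np.linalg.norm(d);l=np.array([d[1],-d[0],0])
print(s['eef_pos'],s['contact_force'])
for py in (136,137,138):
  for th in (0,.1,.2,.3,.4):
    c=np.array([495.8,py,105.])+d*48*np.sin(th)-np.array([0,0,48*np.cos(th)])
    q=[(proj(f,c+k*l,P)-[200,230])/.3 for k in (-26,-18,18,26)]
    print(py,th,np.round(q).astype(int).tolist())
  print('hinge',[np.round((proj(f,np.array([495.8,py,105.])+k*l,P)-[200,230])/.3).tolist() for k in(-23,23)])
E
python3 ang.py
```

```text
[495.87936647 125.251449    78.15600606] [-0.25102451 -2.43742346 -2.0372114 ]
136 0 [[601, 156], [538, 156], [257, 156], [195, 156]]
136 0.1 [[599, 191], [537, 191], [258, 191], [196, 191]]
136 0.2 [[599, 227], [537, 227], [259, 227], [197, 227]]
136 0.3 [[598, 264], [537, 264], [259, 264], [197, 263]]
136 0.4 [[598, 301], [537, 301], [259, 301], [197, 301]]
hinge [[641.0, 347.0], [157.0, 347.0]]
137 0 [[602, 149], [539, 149], [257, 148], [195, 148]]
137 0.1 [[600, 184], [538, 184], [258, 184], [196, 184]]
137 0.2 [[599, 220], [537, 220], [259, 220], [197, 220]]
137 0.3 [[599, 257], [537, 257], [259, 257], [197, 257]]
137 0.4 [[599, 294], [537, 294], [259, 294], [197, 294]]
hinge [[642.0, 337.0], [157.0, 337.0]]
138 0 [[602, 141], [540, 141], [257, 141], [195, 141]]
138 0.1 [[601, 177], [539, 177], [258, 177], [196, 177]]
138 0.2 [[600, 213], [538, 213], [259, 213], [197, 213]]
138 0.3 [[600, 250], [538, 250], [259, 250], [197, 249]]
138 0.4 [[600, 287], [538, 287], [259, 287], [197, 287]]
hinge [[643.0, 328.0], [157.0, 328.0]]
```

The angle estimate is about 0 (hinge row 325, bar row 142), so the bail is closed. I'll back straight out, then go up.

Request:
drive_tool --moves '[[0.46,[-0.5,0,0],0],[0.46,[-2,0,0],0],[0.46,[-4,0,0],0],[0.46,[-6.5,0,0],0],[0.46,[-7.5,0,-2],0],[0.46,[-7.5,0,-7],0],[0.46,[-7.5,0,-12],0],[0.46,[-7.5,0,-15],0],[0.46,[-7.5,0,-15],0],[0.46,[-7.5,0,-15],0]]'

```text
clock: 20.88
eef_pos: [498.9, 49.9, 227.4]
tcp_rot: [-3.14, 0.0, 1.616]
contact_force: [-0.6, 0.2, -0.2]
opening: 0.537
```

```bash
python3 - <<'E'
from h import *
s=r.sense();print(s['clock'],s['eef_pos'],s['contact_force'],s['opening'])
f=r.grab_frame('wrist');P=campose(f,s);save(f,'w15.png')
f=r.grab_frame('scene');a=cv2.resize(f['color'][150:250,370:470],(400,400),interpolation=cv2.INTER_CUBIC);save(f,'s15f.png')
f=r.grab_frame('top');b=cv2.resize(f['color'][230:330,110:230],(400,400),interpolation=cv2.INTER_CUBIC);save(f,'t15.png')
cv2.imwrite('pics/c15.png',cv2.cvtColor(np.hstack([a,b]),cv2.COLOR_RGB2BGR))
E
```

```text
20.875 [498.86065776  49.85992097 227.44130956] [-0.60536005  0.15471756 -0.18228096] 0.5367646901375972
```

View pics/w15.png

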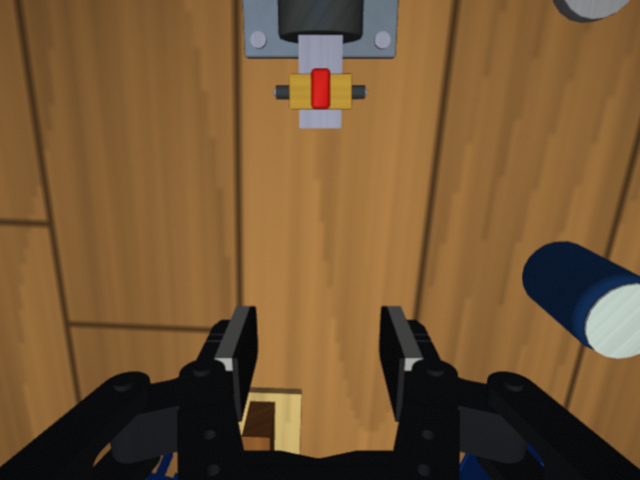

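View pics/c15.png

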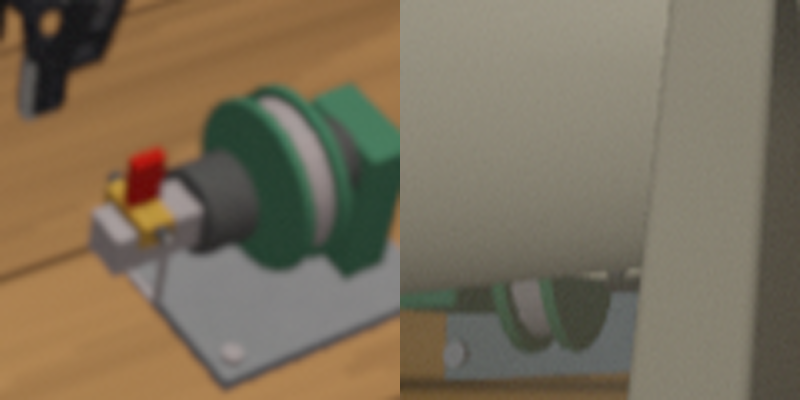

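View pics/t15.png

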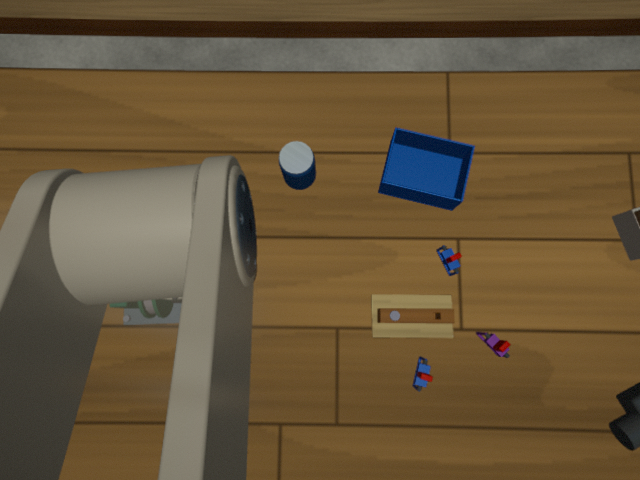

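The scene crop shows the head flush on the shaft and the bail leg hanging straight down, from (163,240) to (158,300). In the wrist view the bail is hidden beneath the head, so it is vertical. The top view shows everything else in place. Handing in.

```bash
python3 -c "
from rig import r
print(r.sign_off())"
```

```text
the job is handed in; nothing more can be done
None
```

I took the brass-headed, red-tabbed lock pin out of the rack and pushed it down through the shaft's cross hole until its head was home. I then swung the bail over the shaft end and down until it hung closed below, let go and backed away. The job was handed in at about 21 s.

- **Seating:** the tip entered the hole without resistance on the first try. The head stopped at the expected height (tool at 115.8 mm, planned 115.7 mm), and the readings at the ends of my moves never passed 9 N of upward force.
- **Bail:** pushing it down and inward took about 3 N at most. Before I backed off, the wrist picture put its angle at about 0 rad, and the scene picture afterwards shows the visible leg hanging straight down.
- **Other things:** the blue and purple look-alikes, clevis pin, can and bin look unmoved in the last top picture. The bearing ring was hidden by the arm there; the arm went nowhere near it. Wrist force read about zero at the end.
- **Limits of the checks:** none failed or disagreed. The top camera's view of the shaft end was blocked by the arm, so the final check there rests on the scene and wrist cameras only.

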